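Clear and release the spring hatch of a stockroom cabinet

ROBOT

A 6-joint arm with a two-finger parallel gripper is mounted at the origin on the work surface. World frame = base frame: x ahead of the robot, y to its left, z up, the work surface at z = 0. Lengths are in m, angles in degrees, forces in N, time in s.
With the tool pointing down it reaches from about 0.4 to 0.825 m from the base axis. Payload 7 kg.
Tool frame: the origin (TCP) lies midway between the tips of the shut fingers; the grasp point (between the pads) lies 19 mm behind it; x points along the fingers, z is the direction in which the jaws open and shut, and the axes are right-handed (so a half turn about x gives the same grasp; the last joint's range is limited). The gripper opens to 88 mm and grips with 3 to 60 N. Pads are 19 mm wide; open, the fingers measure 130 mm over their backs; the gripper's body (78 mm by 193 mm) begins 47 mm behind the grasp point.
Start: joints at [92.768, 20.546, 0.682, 0, -70.136, -16.507], TCP at [0.16, 0.656, 0.227] pointing down, gripper open.
Joint ranges: [-176.03, 176.03], [-82.01, 121.73], [-58.28, 71.71], [-173.87, 95.51], [-174.79, -0.11], [-173.66, 173.66]. Speed limits (degrees/s): [136.94, 136.94, 172.46, 180, 180, 180].

INTERFACE

Orientations are given as [roll, pitch, yaw] about the fixed x, y, z axes, in that order (R = Rz(yaw) Ry(pitch) Rx(roll)).
In Python, from plant import ctrl gives the robot as it stands.
- The arm moves only by the tool servo_tool, never from a script. Its argument "motion" is a list of rows, each an object with "offset": the shift along the tool's x, y, z in m, a list of three; "roll": the turn about the tool's x in degrees; "claw": the opening, from -1 (shut) to 1 (fully open), so that 0 is half open. In form: [{"offset": [x, y, z], "roll": roll, "claw": claw}, ...]. A call has 1 to 12 rows; each row shifts and turns the commanded pose from where the row before left it, along the tool's axes as they then stand; what a row does not reach is not made up. A row lasts 1/8 s, in which the tool goes at most 62.5 mm and 10.7 degrees, less where a joint would pass 70% of its speed; a pose out of reach is approached as far as the arm can. A call is refused whole if a number of a shift passes 0.0625 or a number of a turn 10.7, either way. A call with a gripper value outside its range is refused whole. The fingers move at their own pace and stop on an object; the grip force is fixed at half the most. Time passes only in rows, so rows that do not move let the fingers close. It gives the time, the measured TCP pose, the force and the opening at its end, in the units of the state.
- ctrl.get_obs(): the state, without advancing time (a new reading comes with each control period).
- ctrl.snapshot(name): name is "scene" or "top" or "wrist"; returns a dict with "frame" (384x512x3 uint8, blue, green, red), "z_map" (384x512 float32, m along the optical axis (not along the pixel's ray), 0 where there is no reading), "mtx" (3x3 intrinsics, pixels), "k1" (the pictures are not rectified: a ray, as slopes to the right and down, at radius r is drawn at 1 + k1 r^2 times it, then the intrinsics apply), "extrinsics" (4x4, takes a point from camera to world coordinates). Camera axes: x right, y up, looking along -z (the intrinsics and any distortion apply to the point x, -y, -z); pixel columns grow to the right and rows downward; lengths in m; the calibration is good to about 2 mm. A picture is of the moment at which its call begins.
- ctrl.close_job(): hands the job in, once; it reports no verdict.
The state is a dict: "clock": time; "joint_pos": joint angles; "qvel": joint speeds; "tau": joint torques, N m; "tool_pos": TCP position; "orientation": TCP orientation; "force": force on the tool from outside, world axes, zero at the start; "moment": the same for the moment, N m; "opening": finger opening in m.
Only numpy, scipy, OpenCV 4.12 (cv2) and the standard library are available. Lean on these libraries where they do the work, as an engineer would, in place of code of your own. Each camera call takes 0.05 s, during which the arm holds its last target.

TASK

The cardboard carton is standing on one of the two touch-latch hatches in the top of the low blue cabinet. Push the carton along with the fingers, without lifting or tipping it, until it stands wholly on the plain middle section, clear of both hatches; then press that freed hatch down at its dark mark so that the catch lets go and it springs ajar, and leave it ajar. Leave the other hatch shut and everything else where it stands.

Things in the scene. Friction and masses are not known exactly. Their poses are not given: they have to be found in the camera images.
- middle: The plain middle section of the low blue storage cabinet, fixed to the bench: a closed block 200 mm deep (its x) by 190 mm wide (its y), its top 99 mm above the bench. Origin at the centre of its underside; z up, x away from the robot across the cabinet's depth, y along the row of sections. To either side along y, 3 mm away and in line with it, stands a section 200 x 200 mm whose 12 mm rim is 100 mm above the bench and whose top is a hatch 101 mm above it.
- section: The fixed cabinet section, 200 x 200 mm, whose top is the hatch with the carton on it; next to the middle section on its +y or its -y side. Origin at the centre of its underside, 198 mm from that of the middle section, axes as that one. It carries the hatch.
- hatch_press (a point): Centre of the round dark 24 mm press mark on top of the shut hatch on which the carton stands (the hatch to open); it moves with the hatch. The hatch is a grey plate 172 x 172 mm, 8 mm thick, hinged along its far edge (the middle section's +x side); the mark lies midway along y, 135 mm from the hinge and 37 mm from the free edge, which faces the robot. The hatch section's centre is 49 mm farther along the middle section's +x than the mark.
- hatch (a joint): Angle of that hatch in rad: 0 shut and flush, negative when pressed in (stop at -0.045, 6 mm at the mark), positive open. Touch-latch: it takes about 4 N at the mark to move it; pressed in 3 to 4 mm there, the catch lets go, and once the finger is withdrawn upward a spring lifts the hatch to about 0.37 rad (free edge about 65 mm up), where it stays. Once released, the catch does not engage again.
- other_hatch_press (a point): The same press mark on the identical hatch at the other end of the cabinet, on which the jar stands; not to be opened.
- other_hatch (a joint): Angle of the other hatch in rad: 0 shut, positive open.
- carton: Closed cardboard carton, 100 mm (its x) by 70 mm (its y) by 50 mm tall, 0.14 to 0.26 kg, a pale strip of tape along its top; standing on the hatch to open. Origin at the centre of its underside, z up.
- carton_corner0 (a point): Bottom corner of the carton on its -x -y side
- carton_corner1 (a point): Bottom corner of the carton on its -x +y side
- carton_corner2 (a point): Bottom corner of the carton on its +x +y side
- carton_corner3 (a point): Bottom corner of the carton on its +x -y side
- jar: Lidded jar, 56 mm diameter, 70 mm tall, standing on the other hatch; bystander. Origin at the centre of its underside.
- tape: Roll of clear tape lying flat on the bench in front of the cabinet, 90 mm diameter, 25 mm tall; bystander. Origin at the centre of its underside.
- screwdriver: Screwdriver lying on the bench in front of the cabinet; bystander.
- small_box: Small closed cardboard box, 50 x 80 x 35 mm tall, on the bench in front of the cabinet; bystander. Origin at the centre of its underside.
- can: Metal can, 60 mm diameter, 100 mm tall, on the bench behind the cabinet; bystander. Origin at the centre of its underside.
- mug: White mug, 76 mm diameter, 90 mm tall, on the bench behind the cabinet; bystander. Origin at the centre of its underside.
Not all that is in view belongs to the job. What is shaped like the carton but green or pink is not meant.

How it is judged:
By the outcome, as a careful person would: the job done as asked, in the order asked, and still so for the second after the job is handed in, with the robot touching nothing.
It also fails if it takes over 45 s, if anything falls off the work surface, if the arm or the gripper's body presses on something with over 40 N, if the wrist force passes 120 N, or if a joint passes its speed limit or range.

## Working session

There is one attempt and no reset: what is moved stays moved. The work goes in short steps, Python scripts to look and compute and a tool call to move; the robot and the scene stay as the last step left them, time stands still between calls to the robot, and variables do not carry over. Pictures are saved under pics/ and viewed, and the job is handed in when it is done.

Besides the shell and the picture viewer there is one more tool, called after "Call:" in YAML: its name, and indented under it one key for each argument. servo_tool: Moves the arm, as the interface text tells. Its arguments: {"type":"object","properties":{"motion":{"type":"array"}},"required":["motion"]}

```bash
mkdir -p pics; ls
cat > h.py <<'E'
import numpy as np, cv2
from plant import ctrl
def snap(n,out):
    s=ctrl.snapshot(n); cv2.imwrite('pics/'+out+'.png',s['frame']); np.savez('pics/'+out+'.npz',**{k:np.array(v) for k,v in s.items()}); return s
def load(o): return dict(np.load('pics/'+o+'.npz'))
def ray(s,u,v):
    K=s['mtx'];k1=float(s['k1'])
    p=cv2.undistortPoints(np.array([[[u,v]]],float),K,np.array([k1,0,0,0,0]))[0,0]
    E=s['extrinsics']
    return E[:3,3],E[:3,:3]@np.array([p[0],-p[1],-1.])
def atz(s,u,v,z):
    o,d=ray(s,u,v); return o+d*(z-o[2])/d[2]
def dep(s,u,v):
    o,d=ray(s,u,v); return o+d*s['z_map'][int(round(v)),int(round(u))]
E
python3 - <<'E'
from h import *
print(ctrl.get_obs())
snap('scene','s0');snap('top','t0')
E
```

```text
pics
{'clock': 0.0, 'joint_pos': array([ 9.27685945e+01,  2.05915999e+01,  6.32243065e-01, -1.99289580e-02,
       -7.01336885e+01, -1.65098151e+01]), 'qvel': array([ 0.00640462, -0.02712575, -0.01516285,  0.1368875 ,  0.0082337 ,
        0.01281507]), 'tau': array([ 4.15470122e-04, -5.82717884e+01,  2.93056834e+01,  6.99736968e+00,
        6.95154449e-03, -1.45626946e-04]), 'tool_pos': array([0.16021538, 0.6552061 , 0.22560978]), 'orientation': array([  5.12728841,  89.90508671, -98.62071982]), 'force': array([ 0.1245391 ,  1.17847947, -0.05893323]), 'moment': array([-0.00062375, -0.02503912,  0.04138514]), 'opening': 0.08763488323646552}
```

View pics/s0.png

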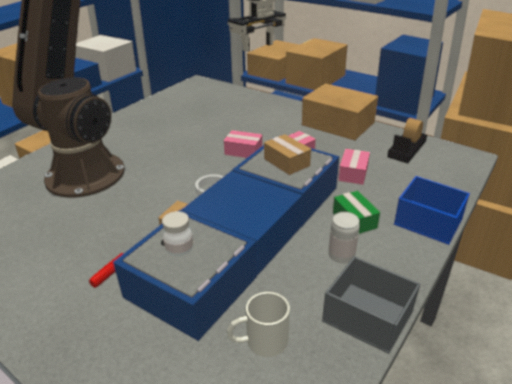

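View pics/t0.png

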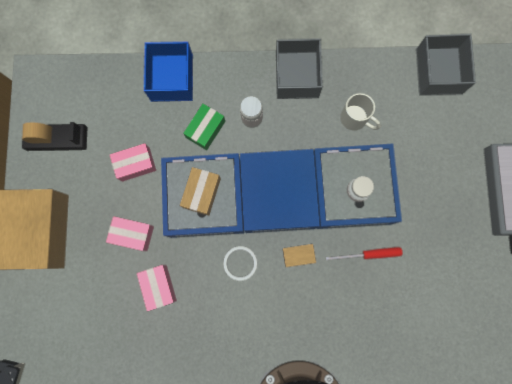

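Run:
```python
from h import *
s=load('t0'); f=s['frame'][135:250,150:410]
cv2.imwrite('pics/t0c.png',cv2.resize(f,None,fx=3,fy=3,interpolation=cv2.INTER_CUBIC))
print(s['mtx'],s['k1'],s['extrinsics'])
```

```text
[[456.70751487   0.         253.6226926 ]
 [  0.         456.70751487 188.77897277]
 [  0.           0.           1.        ]] 0.03962132348738418 [[-0.01462007  0.98664813 -0.16220885  0.36161425]
 [-0.99968145 -0.01776122 -0.01793156  0.08406104]
 [-0.02057317  0.16189502  0.98659351  1.2435821 ]
 [ 0.          0.          0.          1.        ]]
```

View pics/t0c.png

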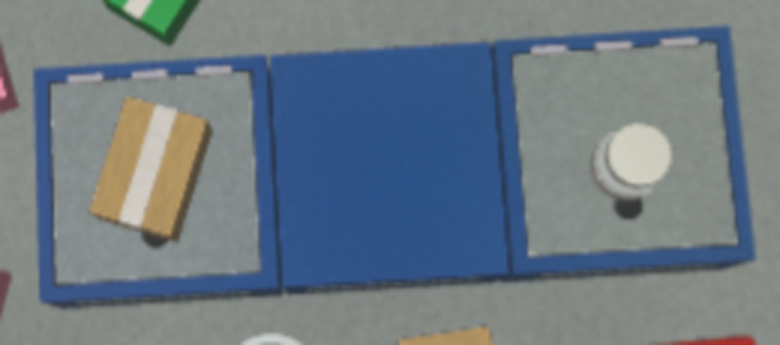

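```bash
python3 - <<'E'
from h import *
np.set_printoptions(precision=4,suppress=True)
s=load('t0')
def P(l,z):
    for u,v in l: print((u,v),atz(s,u/3+150-.33,v/3+135-.33,z))
print('mid');P([(272,58),(493,43),(510,275),(284,289)],.099)
print('sec');P([(35,70),(267,57),(281,290),(43,300)],.1)
print('other');P([(495,43),(728,27),(753,257),(513,274)],.1)
print('marks');P([(155,240),(628,208)],.101)
print('jar');P([(639,154)],.171)
print('depth',dep(s,197,190),dep(s,280,190), dep(s,230,210))
# carton top via depth
H,W=s['z_map'].shape
pts=[]
for v in range(160,222):
    for u in range(175,228):
        p=dep(s,u,v)
        if p[2]>.135: pts.append(p)
pts=np.array(pts);print(len(pts),np.median(pts[:,2]))
r=cv2.minAreaRect((pts[:,:2]*1000).astype(np.float32));print(r,cv2.boxPoints(r))
print('cart px');P([(127,97),(211,121),(177,241),(91,212)],.151)
E
python3 - <<'E'
import cv2
f=cv2.imread('pics/t0.png')[160:225,172:235]
cv2.imwrite('pics/t0d.png',cv2.resize(f,None,fx=9,fy=9,interpolation=cv2.INTER_CUBIC))
E
```

```text
mid
(272, 58) [0.6411 0.1377 0.099 ]
(493, 43) [ 0.6505 -0.0517  0.099 ]
(510, 275) [ 0.4518 -0.0586  0.099 ]
(284, 289) [0.4432 0.1297 0.099 ]
sec
(35, 70) [0.6341 0.3411 0.1   ]
(267, 57) [0.6418 0.142  0.1   ]
(281, 290) [0.4423 0.1321 0.1   ]
(43, 300) [0.4373 0.3308 0.1   ]
other
(495, 43) [ 0.6502 -0.0533  0.1   ]
(728, 27) [ 0.6599 -0.251   0.1   ]
(753, 257) [ 0.4637 -0.2591  0.1   ]
(513, 274) [ 0.4525 -0.061   0.1   ]
marks
(155, 240) [0.4858 0.2374 0.101 ]
(628, 208) [ 0.5061 -0.1586  0.101 ]
jar
(639, 154) [ 0.54   -0.1545  0.171 ]
depth [0.5404 0.2412 0.1527] [0.5461 0.0379 0.0952] [0.4965 0.1652 0.0998]
1216 0.15053841573208593
((489.0779724121094, 162.911376953125), (276.78179931640625, 115.10535430908203), 54.32233810424805) [[361.6143  84.0611]
 [455.1157  16.9288]
 [616.5416 241.7617]
 [523.0403 308.894 ]]
cart px
(127, 97) [0.598 0.254 0.151]
(211, 121) [0.5768 0.1855 0.151 ]
(177, 241) [0.4793 0.213  0.151 ]
(91, 212) [0.5039 0.2824 0.151 ]
```

View pics/t0d.png

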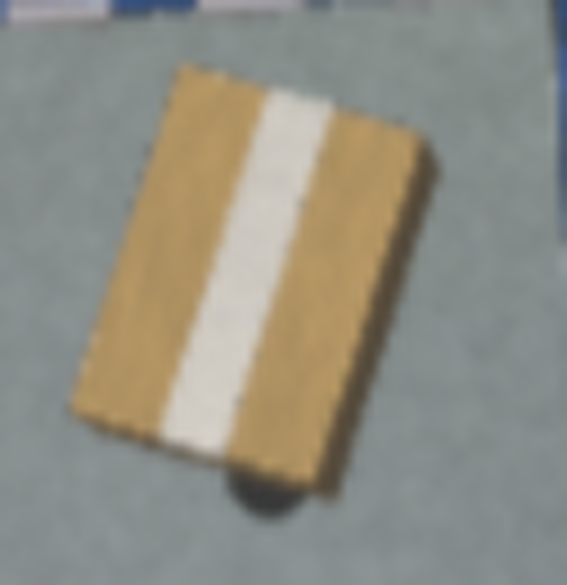

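```bash
cat >> h.py <<'E'
from scipy.spatial.transform import Rotation as Ro
A=np.radians(2.5); X=np.array([np.cos(A),np.sin(A),0]);Y=np.array([-np.sin(A),np.cos(A),0]);M=np.array([.5466,.0396,0])
np.set_printoptions(precision=4,suppress=True)
def mid(p): d=np.array([p[0],p[1],0])-M; return np.array([d@X,d@Y,p[2] if len(p)>2 else 0])
def w(x,y,z): return M+x*X+y*Y+np.array([0,0,z])
def R(o): return Ro.from_euler('xyz',o['orientation'],degrees=True).as_matrix()
def plan(t,yaw=2.5):
    o=ctrl.get_obs();r=R(o)
    print('tcp',o['tool_pos'],'mid',mid(o['tool_pos']),'F',o['force'],'t',o['clock'],'op',o['opening'])
    print('R cols',r.T.round(3).tolist())
    zy=np.degrees(np.arctan2(r[1,2],r[0,2])); d=(yaw-zy+90)%180-90
    # roll about tool x (down) by +a turns yaw by -a
    print('jaw yaw',zy,'roll needed',-d,'offset now',r.T@(np.array(t)-o['tool_pos']))
    rr=r@Ro.from_euler('x',-d,degrees=True).as_matrix()
    print('offset after roll',rr.T@(np.array(t)-o['tool_pos']))
E
python3 - <<'E'
from h import *
s=load('t0')
c=[atz(s,u/9+172-.45,v/9+160-.45,.151) for u,v in [(180,64),(424,132),(318,488),(72,410)]]
print(np.array(c)); print([mid(p) for p in c], mid(np.mean(c,0)))
for q,z in [((155,240),.101)]: print(mid(atz(s,q[0]/3+150-.33,q[1]/3+135-.33,z)))
print(w(-.049,.198,.1),w(0,.27,.115))
plan(w(0,.27,.227))
E
```

```text
[[0.5989 0.2552 0.151 ]
 [0.5788 0.1887 0.151 ]
 [0.4823 0.2173 0.151 ]
 [0.5045 0.2835 0.151 ]]
[array([0.0616, 0.2131, 0.151 ]), array([0.0387, 0.1476, 0.151 ]), array([-0.0565,  0.1804,  0.151 ]), array([-0.0314,  0.2455,  0.151 ])] [0.0031 0.1966 0.151 ]
[-0.0521  0.2003  0.101 ]
[0.489  0.2353 0.1   ] [0.5348 0.3093 0.115 ]
tcp [0.1602 0.6553 0.2257] mid [-0.3591  0.6319  0.2257] F [ 1.3582 -0.0198 -0.3983] t 0.1 op 0.0873694890011902
R cols [[-0.0, -0.001, -1.0], [0.971, -0.238, 0.0], [-0.238, -0.971, 0.001]]
jaw yaw -103.74535540903013 roll needed 73.75464459096986 offset now [-0.0008  0.446   0.247 ]
offset after roll [-0.0008  0.3619 -0.3591]
```

Run:
```python
from h import *
o=ctrl.get_obs(); r=R(o); d=(w(0,.27,.225)-o['tool_pos'])/11
for k in range(11):
    rr=r@Ro.from_euler('x',10.5*min(k,7),degrees=True).as_matrix(); print(rr.T@d)
```

```text
[0.0001 0.0405 0.0225]
[0.0001 0.044  0.0147]
[0.0001 0.0459 0.0064]
[ 0.0001  0.0463 -0.002 ]
[ 0.0001  0.0452 -0.0104]
[ 0.0001  0.0425 -0.0185]
[ 0.0001  0.0384 -0.0259]
[ 0.0001  0.033  -0.0325]
[ 0.0001  0.033  -0.0325]
[ 0.0001  0.033  -0.0325]
[ 0.0001  0.033  -0.0325]
```

Call:
servo_tool:
  motion:
    - {"offset": [0, 0.0405, 0.0225], "roll": 10.5, "claw": 0.14}
    - {"offset": [0, 0.044, 0.0147], "roll": 10.5, "claw": 0.14}
    - {"offset": [0, 0.046, 0.0064], "roll": 10.5, "claw": 0.14}
    - {"offset": [0, 0.0463, -0.002], "roll": 10.5, "claw": 0.14}
    - {"offset": [0, 0.0452, -0.0104], "roll": 10.5, "claw": 0.14}
    - {"offset": [0, 0.0425, -0.0185], "roll": 10.5, "claw": 0.14}
    - {"offset": [0, 0.0384, -0.026], "roll": 10.5, "claw": 0.14}
    - {"offset": [0, 0.033, -0.0325], "roll": 0.2, "claw": 0.14}
    - {"offset": [0, 0.033, -0.0325], "roll": 0, "claw": 0.14}
    - {"offset": [0, 0.033, -0.0325], "roll": 0, "claw": 0.14}
    - {"offset": [0, 0.033, -0.0325], "roll": 0, "claw": 0.14}
    - {"offset": [0, 0, 0], "roll": 0, "claw": 0.14}

```text
clock: 1.6
tool_pos: [0.5362, 0.3071, 0.2258]
orientation: [48.4, 89.9, -129.3]
force: [-0.6, 0.9, 0.1]
opening: 0.0496
```

Run:
```python
from h import *
plan(w(0,.27,.116)); print(ctrl.get_obs()['joint_pos']); s=snap('top','t1')
f=s['frame'][135:250,150:410]
cv2.imwrite('pics/t1c.png',cv2.resize(f,None,fx=3,fy=3,interpolation=cv2.INTER_CUBIC))
```

```text
tcp [0.5362 0.3071 0.2258] mid [0.0013 0.2677 0.2258] F [-0.6362  0.9296  0.1131] t 1.6 op 0.04962908200655092
R cols [[-0.001, -0.001, -1.0], [0.041, -0.999, 0.001], [-0.999, -0.041, 0.001]]
jaw yaw -177.64749676680688 roll needed -0.14749676680685297 offset now [ 0.1098 -0.0024  0.0012]
offset after roll [ 0.1098 -0.0024  0.0012]
[ 47.8893  15.2979  -6.9174   0.0043 -67.8658 -45.5384]
```

View pics/t1c.png

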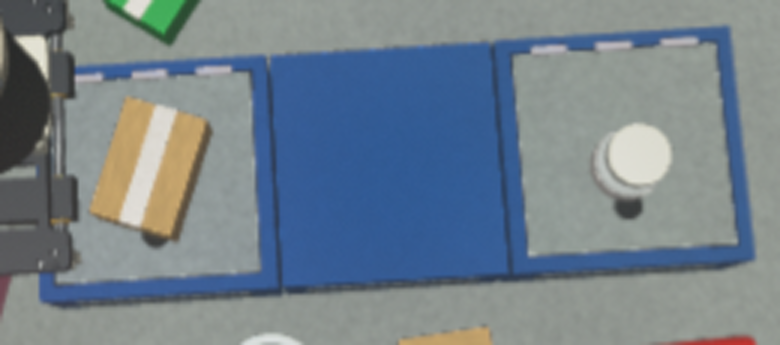

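Call:
servo_tool:
  motion:
    - {"offset": [0.03, -0.002, 0.001], "roll": 0, "claw": 0.14}
    - {"offset": [0.03, 0, 0], "roll": 0, "claw": 0.14}
    - {"offset": [0.03, 0, 0], "roll": 0, "claw": 0.14}
    - {"offset": [0.02, 0, 0], "roll": 0, "claw": 0.14}
    - {"offset": [0, 0, 0], "roll": 0, "claw": 0.14}
    - {"offset": [0, 0, 0], "roll": 0, "claw": 0.14}

```text
clock: 2.4
tool_pos: [0.5337, 0.3123, 0.1175]
orientation: [-151.0, 89.9, 31.6]
force: [-0.0, -0.1, 0.7]
opening: 0.0501
```

Run:
```python
from h import *
plan(w(0,.27,.116)); s=snap('scene','s1')
f=s['frame'][100:260,180:380]
cv2.imwrite('pics/s1c.png',cv2.resize(f,None,fx=3.5,fy=3.5,interpolation=cv2.INTER_CUBIC))
```

```text
tcp [0.5337 0.3123 0.1175] mid [-0.001   0.273   0.1175] F [-0.0218 -0.0609  0.7107] t 2.4 op 0.05009829774094028
R cols [[0.001, 0.001, -1.0], [0.046, -0.999, -0.0], [-0.999, -0.046, -0.001]]
jaw yaw -177.37997489306892 roll needed 0.1200251069310525 offset now [ 0.0015  0.003  -0.001 ]
offset after roll [ 0.0015  0.003  -0.001 ]
```

View pics/s1c.png

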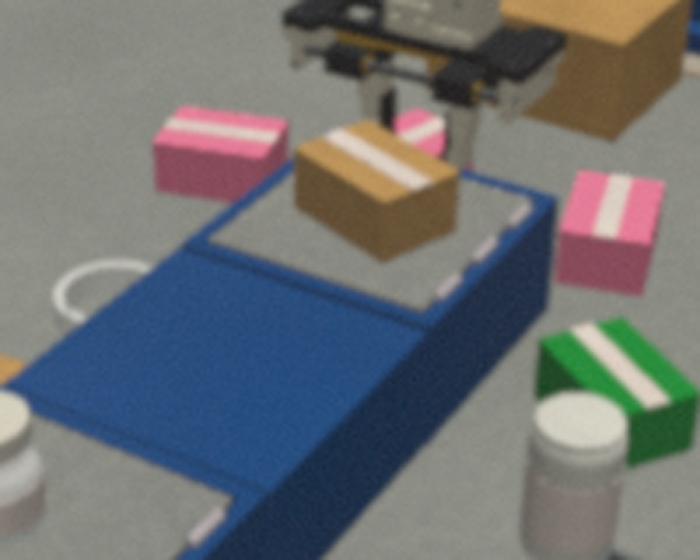

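Call:
servo_tool:
  motion:
    - {"offset": [0, 0.009, 0], "roll": 0, "claw": 0.14}
    - {"offset": [0, 0.008, 0], "roll": 0, "claw": 0.14}
    - {"offset": [0, 0.008, 0], "roll": 0, "claw": 0.14}
    - {"offset": [0, 0.008, 0], "roll": 0, "claw": 0.14}
    - {"offset": [0, 0.008, 0], "roll": 0, "claw": 0.14}
    - {"offset": [0, 0.008, 0], "roll": 0, "claw": 0.14}
    - {"offset": [0, 0.008, 0], "roll": 0, "claw": 0.14}
    - {"offset": [0, 0.008, 0], "roll": 0, "claw": 0.14}
    - {"offset": [0, 0.008, 0], "roll": 0, "claw": 0.14}
    - {"offset": [0, 0.008, 0], "roll": 0, "claw": 0.14}
    - {"offset": [0, 0, 0], "roll": 0, "claw": 0.14}

```text
clock: 3.82
tool_pos: [0.5372, 0.2298, 0.1166]
orientation: [48.3, 90.0, -129.1]
force: [0.5, -0.3, 0.4]
opening: 0.0499
```

Run:
```python
from h import *
plan(w(0,.045,.116)); s=snap('top','t2');s2=snap('scene','s2')
f=s['frame'][135:250,150:410]
g=cv2.resize(s2['frame'][100:260,180:380],None,fx=2,fy=2)
f=cv2.resize(f,None,fx=3,fy=3,interpolation=cv2.INTER_CUBIC)[:345,:400]
c=np.zeros((345,800,3),np.uint8);c[:,:400]=f;c[:320,400:]=g;cv2.imwrite('pics/t2c.png',c)
```

```text
tcp [0.5372 0.2298 0.1166] mid [-0.0011  0.1904  0.1166] F [ 0.541  -0.3019  0.4483] t 3.825 op 0.049889459711508786
R cols [[-0.0, -0.0, -1.0], [0.044, -0.999, 0.0], [-0.999, -0.044, 0.0]]
jaw yaw -177.47679232882152 roll needed 0.02320767117851119 offset now [ 0.0006  0.1454 -0.0011]
offset after roll [ 0.0006  0.1454 -0.0011]
```

View pics/t2c.png

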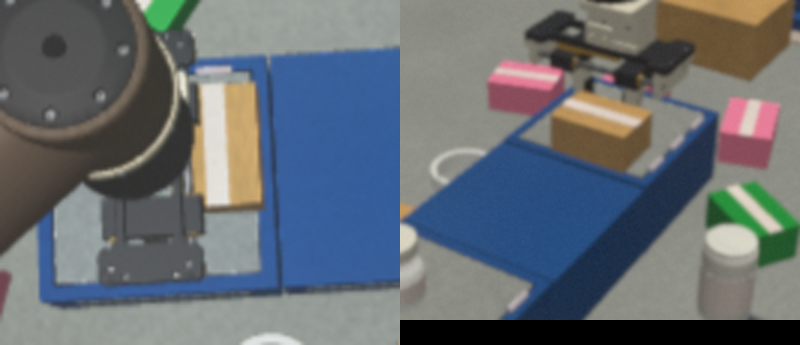

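Run:
```python
from h import *
s=load('t2')
for u,v in [(262,207),(257,82)]: print(mid(atz(s,u/3+150-.33,v/3+135-.33,.151)))
```

```text
[-0.0364  0.1067  0.151 ]
[0.0666 0.1053 0.151 ]
```

Call:
servo_tool:
  motion:
    - {"offset": [0, 0.008, 0], "roll": 0, "claw": 0.14}
    - {"offset": [0, 0.008, 0], "roll": 0, "claw": 0.14}
    - {"offset": [0, 0.008, 0], "roll": 0, "claw": 0.14}
    - {"offset": [0, 0.008, 0], "roll": 0, "claw": 0.14}
    - {"offset": [0, 0.008, 0], "roll": 0, "claw": 0.14}
    - {"offset": [0, 0.008, 0], "roll": 0, "claw": 0.14}
    - {"offset": [0, 0.008, 0], "roll": 0, "claw": 0.14}
    - {"offset": [0, 0.008, 0], "roll": 0, "claw": 0.14}
    - {"offset": [0, 0.008, 0], "roll": 0, "claw": 0.14}
    - {"offset": [0, 0.008, 0], "roll": 0, "claw": 0.14}
    - {"offset": [0, 0.008, 0], "roll": 0, "claw": 0.14}
    - {"offset": [0, 0, 0], "roll": 0, "claw": 0.14}

```text
clock: 5.42
tool_pos: [0.5411, 0.1419, 0.1166]
orientation: [66.6, 90.0, -110.9]
force: [0.4, -0.0, -0.4]
opening: 0.0499
```

Run:
```python
from h import *
plan(w(0,.045,.116)); s=snap('top','t3');s2=snap('scene','s3')
f=s['frame'][135:250,150:410]
g=cv2.resize(s2['frame'][100:260,180:380],None,fx=2,fy=2)
f=cv2.resize(f,None,fx=3,fy=3,interpolation=cv2.INTER_CUBIC)[:345,200:600]
c=np.zeros((345,800,3),np.uint8);c[:,:400]=f;c[:320,400:]=g;cv2.imwrite('pics/t3c.png',c)
```

```text
tcp [0.5411 0.1419 0.1166] mid [-0.001   0.1025  0.1166] F [ 0.4359 -0.0157 -0.3955] t 5.425 op 0.04991742598534264
R cols [[-0.0, -0.0, -1.0], [0.044, -0.999, 0.0], [-0.999, -0.044, 0.0]]
jaw yaw -177.47650518569432 roll needed 0.023494814305649925 offset now [ 0.0006  0.0575 -0.001 ]
offset after roll [ 0.0006  0.0575 -0.001 ]
```

View pics/t3c.png

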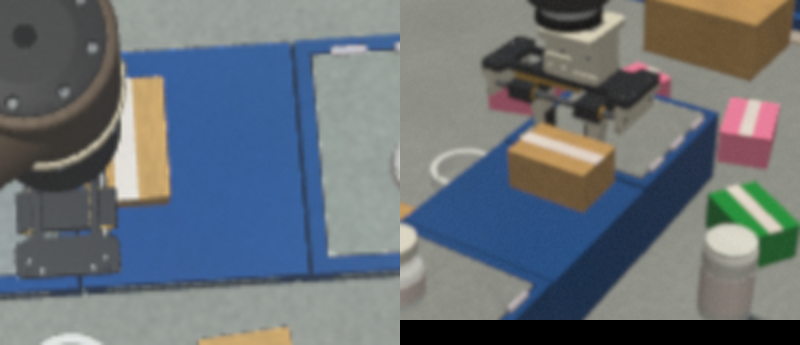

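Call:
servo_tool:
  motion:
    - {"offset": [0, 0.008, 0], "roll": 0, "claw": 0.14}
    - {"offset": [0, 0.008, 0], "roll": 0, "claw": 0.14}
    - {"offset": [0, 0.008, 0], "roll": 0, "claw": 0.14}
    - {"offset": [0, 0.008, 0], "roll": 0, "claw": 0.14}
    - {"offset": [0, 0.008, 0], "roll": 0, "claw": 0.14}
    - {"offset": [0, 0.008, 0], "roll": 0, "claw": 0.14}
    - {"offset": [0, 0.005, 0], "roll": 0, "claw": 0.14}
    - {"offset": [0, 0, 0], "roll": 0, "claw": 0.14}
    - {"offset": [0, -0.01, 0], "roll": 0, "claw": 0.14}
    - {"offset": [-0.02, -0.01, 0], "roll": 0, "claw": 0.14}
    - {"offset": [-0.03, -0.02, 0], "roll": 0, "claw": 0.14}
    - {"offset": [-0.03, -0.03, 0], "roll": 0, "claw": -0.5}

```text
clock: 7.02
tool_pos: [0.54, 0.1604, 0.1973]
orientation: [38.2, 90.0, -139.3]
force: [1.3, 0.0, 0.7]
opening: 0.0444
```

Run:
```python
from h import *
plan(w(-.049,.198,.2)); s=snap('top','t4');s2=snap('scene','s4')
f=s['frame'][135:250,150:410]
g=cv2.resize(s2['frame'][100:260,180:380],None,fx=2,fy=2)
f=cv2.resize(f,None,fx=3,fy=3,interpolation=cv2.INTER_CUBIC)[:345,200:600]
c=np.zeros((345,800,3),np.uint8);c[:,:400]=f;c[:320,400:]=g;cv2.imwrite('pics/t4c.png',c)
```

```text
tcp [0.54   0.1604 0.1973] mid [-0.0013  0.121   0.1973] F [1.2744 0.0017 0.6748] t 7.025 op 0.04441677124169983
R cols [[-0.001, -0.0, -1.0], [0.044, -0.999, 0.0], [-0.999, -0.044, 0.001]]
jaw yaw -177.4675432248622 roll needed 0.03245677513780265 offset now [-0.0027 -0.077   0.0477]
offset after roll [-0.0027 -0.077   0.0477]
```

View pics/t4c.png

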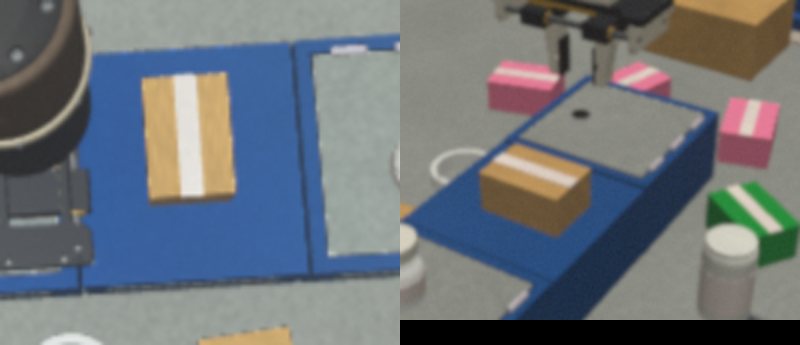

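Run:
```python
from h import *
s=load('s4'); print(mid(atz(s,270,157,.101)))
s=load('t4')
for u,v in [(342,79),(428,72),(435,192),(348,200)]: print(mid(atz(s,u/3+150-.33,v/3+135-.33,.151)))
```

```text
[-0.0475  0.2018  0.101 ]
[0.0647 0.0359 0.151 ]
[ 0.0661 -0.0344  0.151 ]
[-0.0328 -0.0329  0.151 ]
[-0.035   0.0373  0.151 ]
```

Call:
servo_tool:
  motion:
    - {"offset": [0, -0.026, 0.016], "roll": 0, "claw": -1}
    - {"offset": [0, -0.026, 0.016], "roll": 0, "claw": -1}
    - {"offset": [0, -0.025, 0.016], "roll": 0, "claw": -1}
    - {"offset": [0, 0, 0], "roll": 0, "claw": -1}
    - {"offset": [0, 0, 0], "roll": 0, "claw": -1}
    - {"offset": [0, 0, 0], "roll": 0, "claw": -1}

```text
clock: 7.88
tool_pos: [0.4891, 0.2339, 0.1963]
orientation: [46.0, 90.0, -131.5]
force: [0.3, 0.6, 1.6]
opening: -0.0002
```

Run:
```python
from h import *
plan(w(-.049,.198,.11)); s=snap('wrist','w5');s2=snap('scene','s5')
g=cv2.resize(s2['frame'][100:260,200:360],(360,360))
c=np.zeros((384,512+360,3),np.uint8);c[:,:512]=s['frame'];c[:360,512:]=g;cv2.imwrite('pics/w5c.png',cv2.resize(c,(800,352)))
```

```text
tcp [0.4891 0.2339 0.1963] mid [-0.0489  0.1966  0.1963] F [0.2698 0.5678 1.5692] t 7.875 op -0.00024898648897562115
R cols [[-0.0, -0.0, -1.0], [0.044, -0.999, 0.0], [-0.999, -0.044, 0.0]]
jaw yaw -177.47140217445235 roll needed 0.028597825547649336 offset now [ 0.0863 -0.0014  0.    ]
offset after roll [ 0.0863 -0.0014  0.    ]
```

View pics/w5c.png

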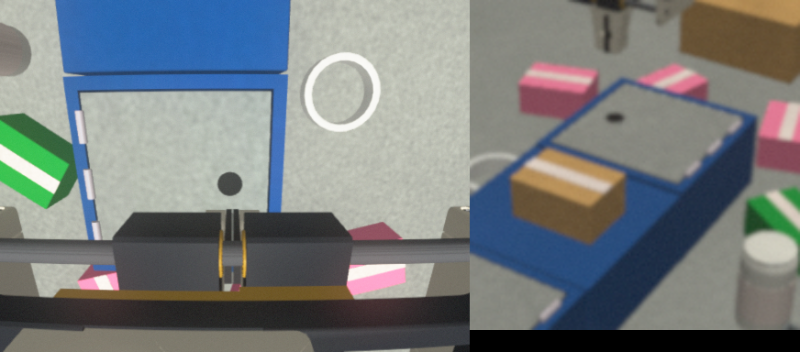

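Run:
```python
from h import *
s=load('w5'); f=s['frame'];g=cv2.cvtColor(f,cv2.COLOR_BGR2GRAY)[185:216,230:272]
ys,xs=np.nonzero(g<110);c=(xs.mean()+230,ys.mean()+185);print(c,len(xs)); m=atz(s,*c,.101);print(m,mid(m),dep(s,*c))
```

```text
(np.float64(250.17214700193423), np.float64(200.1818181818182)) 517
[0.4893 0.2375 0.101 ] [-0.0486  0.2002  0.101 ] [0.4893 0.2374 0.1016]
```

Call:
servo_tool:
  motion:
    - {"offset": [0.03, -0.003, 0], "roll": 0, "claw": -1}
    - {"offset": [0.03, 0, 0], "roll": 0, "claw": -1}
    - {"offset": [0.022, 0, 0], "roll": 0, "claw": -1}
    - {"offset": [0.005, 0, 0], "roll": 0, "claw": -1}
    - {"offset": [0, 0, 0], "roll": 0, "claw": -1}
    - {"offset": [0, 0, 0], "roll": 0, "claw": -1}

```text
clock: 8.72
tool_pos: [0.4895, 0.2377, 0.1106]
orientation: [-143.5, 89.9, 39.0]
force: [0.9, 0.8, -0.3]
opening: 0.0003
```

Run:
```python
from h import *
plan(w(-.049,.2,.1))
```

```text
tcp [0.4895 0.2377 0.1106] mid [-0.0484  0.2004  0.1106] F [ 0.866   0.7675 -0.3103] t 8.725 op 0.0002899825596119742
R cols [[0.001, 0.001, -1.0], [0.045, -0.999, -0.001], [-0.999, -0.045, -0.001]]
jaw yaw -177.4420671001534 roll needed 0.057932899846605324 offset now [0.0106 0.0004 0.0006]
offset after roll [0.0106 0.0004 0.0006]
```

Call:
servo_tool:
  motion:
    - {"offset": [0.004, 0, 0], "roll": 0, "claw": -1}
    - {"offset": [0.003, 0, 0], "roll": 0, "claw": -1}
    - {"offset": [0.001, 0, 0], "roll": 0, "claw": -1}
    - {"offset": [0.001, 0, 0], "roll": 0, "claw": -1}
    - {"offset": [0.001, 0, 0], "roll": 0, "claw": -1}
    - {"offset": [0, 0, 0], "roll": 0, "claw": -1}

```text
clock: 9.48
tool_pos: [0.4887, 0.2373, 0.0996]
orientation: [45.9, 90.0, -131.6]
force: [-2.5, -0.2, 4.2]
opening: 0.0003
```

Call:
servo_tool:
  motion:
    - {"offset": [0.001, 0, 0], "roll": 0, "claw": -1}
    - {"offset": [0.001, 0, 0], "roll": 0, "claw": -1}
    - {"offset": [0.001, 0, 0], "roll": 0, "claw": -1}
    - {"offset": [0, 0, 0], "roll": 0, "claw": -1}
    - {"offset": [0, 0, 0], "roll": 0, "claw": -1}

```text
clock: 10.1
tool_pos: [0.4888, 0.2373, 0.0965]
orientation: [59.8, 90.0, -117.6]
force: [-2.5, -0.4, 5.6]
opening: 0.0003
```

Call:
servo_tool:
  motion:
    - {"offset": [0.0008, 0, 0], "roll": 0, "claw": -1}
    - {"offset": [0, 0, 0], "roll": 0, "claw": -1}
    - {"offset": [-0.006, 0, 0], "roll": 0, "claw": -1}
    - {"offset": [-0.012, 0, 0], "roll": 0, "claw": -1}
    - {"offset": [-0.02, 0, 0], "roll": 0, "claw": -1}
    - {"offset": [-0.03, 0, 0], "roll": 0, "claw": -1}
    - {"offset": [-0.04, 0, 0], "roll": 0, "claw": -1}
    - {"offset": [-0.04, 0, 0], "roll": 0, "claw": -1}
    - {"offset": [0, 0, 0], "roll": 0, "claw": -1}
    - {"offset": [0, 0, 0], "roll": 0, "claw": -1}

```text
clock: 11.35
tool_pos: [0.4886, 0.2374, 0.2439]
orientation: [-96.8, 90.0, 85.7]
force: [0.3, -0.1, 0.5]
opening: 0.0004
```

Run:
```python
from h import *
s2=snap('scene','s6');s=snap('wrist','w6')
g=cv2.resize(s2['frame'][100:260,200:360],(360,360))
c=np.zeros((384,512+360,3),np.uint8);c[:,:512]=s['frame'];c[:360,512:]=g;cv2.imwrite('pics/w6c.png',cv2.resize(c,(800,352)))
```

```text
(no output)
```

View pics/w6c.png

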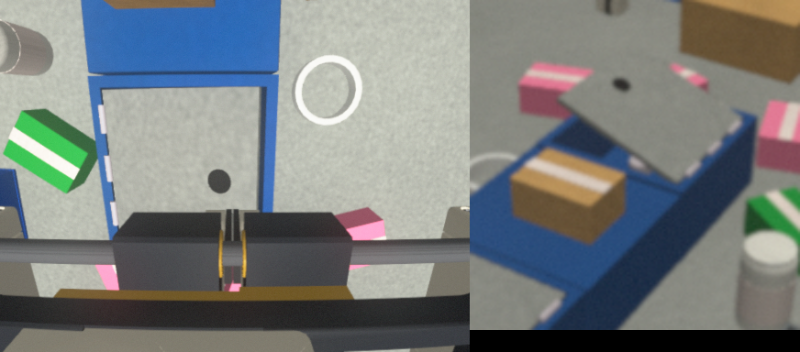

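Call:
servo_tool:
  motion:
    - {"offset": [-0.03, 0, 0], "roll": 0, "claw": -1}
    - {"offset": [0, 0, 0], "roll": 0, "claw": -1}
    - {"offset": [0, 0, 0], "roll": 0, "claw": -1}
    - {"offset": [0, 0, 0], "roll": 0, "claw": -1}

```text
clock: 11.95
tool_pos: [0.4884, 0.2371, 0.2726]
orientation: [35.6, 89.9, -141.9]
force: [-0.4, -0.6, -0.6]
opening: 0.0004
```

Run:
```python
from h import *
s=snap('scene','s7');t=snap('top','t7')
p=dep(s,270,138); 
for v in (135,142,150): p=dep(s,276,v);print(mid(p))
t0=load('t0')['frame'];print((cv2.absdiff(t0,t['frame']).max(2)>60)[60:330,250:420].sum())
c=np.hstack([s['frame'],t['frame']]);cv2.imwrite('pics/f7.png',cv2.resize(c,(800,300)))
for u,v in [(342,79),(428,72),(435,192),(348,200)]: print(mid(atz(t,u/3+150-.33,v/3+135-.33,.151)))
```

```text
[-0.0457  0.2281  0.1533]
[-0.0304  0.2027  0.149 ]
[-0.0156  0.1781  0.1421]
1237
[0.0647 0.0359 0.151 ]
[ 0.0661 -0.0344  0.151 ]
[-0.0328 -0.0329  0.151 ]
[-0.035   0.0373  0.151 ]
```

View pics/f7.png

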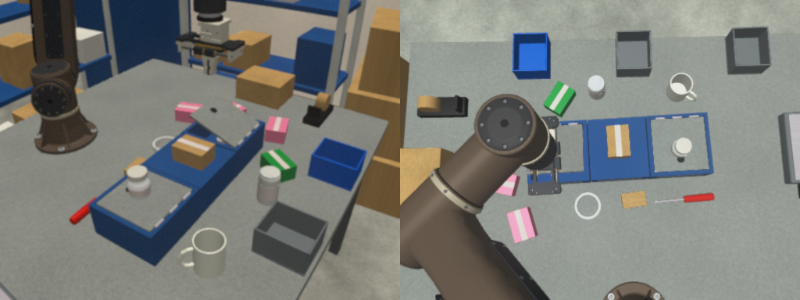

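```bash
python3 -c "
from plant import ctrl
print(ctrl.close_job())"
```

```text
the job is handed in; nothing more can be done
None
```

I pushed the carton off the hatch onto the middle section, pressed the freed hatch at its dark mark so it sprang ajar, and handed the job in at about 12 s.

- **Carton:** I pushed it low on its side with the two fingers, and it squared up to them on the way. It stands at y −34 to +37 mm and x −35 to +66 mm from the middle section's centre. The section spans ±95 mm in y and ±100 mm in x, so the carton is clear of both hatches.
- **Hatch:** I pressed the mark with the shut fingers at about 6 N, then withdrew straight up. Depth readings put the hatch top about 50 mm up near the mark, which is roughly 0.38 rad, close to the 0.37 rad given.
- **Everything else:** In the last pictures the other hatch looks shut, and the jar, tape, screwdriver, small box, can and mug look where they started. I judged this by eye.
- **Robot:** It was clear of everything at the end.

No check failed. Two measurements disagreed by a few millimetres: the mark's position along y (198 mm from my cabinet fit, 200 to 202 mm from the cameras; I used 200), and the gap between fingers and carton during the push. Neither affected the result.

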